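# Set the guard gap of a bench dough sheeter with a gauge blade

### The job

Set the guard bar of the dough sheeter with the gauge that has the thin, narrow blade: lay it flat on the sheeter's feed table and slide its blade squarely under about the middle of the raised guard bar until the gauge's shoulder is up against the bar. Then press the bar down until it rests on the blade, and leave the gauge in there. Leave the other gauge and the other things on the table where they are.

Things in the scene. Friction and masses are not known exactly. Their poses are not given: they have to be found in the camera images.
- sheeter: White bench dough sheeter, fixed, 310 mm deep, 210 wide, 140 high. Origin at bench height under the middle of the guard bar's front face; +x points into the machine (the way the blade goes in), y along the bar. Flat white feed table, top 50 mm above the bench, open from x = -170 mm to the bar at x = 0. Side cheeks, 140 mm high, inner faces at y = +-91 mm, begin at x = -20 mm.
- guard (a joint): Guard bar: steel, 26 mm thick along x, 178 mm long, slides straight up and down. 0 m = fully up (18 mm gap above the feed table), grows as it is pressed down, to 0.014 m; gap = 18 mm minus this. Starts at 2 to 6 mm (gap 16 to 12 mm). Stiff, stays where it is left, takes about 5 N to press down. Resting on the 8 mm blade it reads 0.010 m.
- guard_pad (a point): Middle of the top of the black push plate (40 mm along x, 120 mm along y) on top of the guard bar, 20 mm behind the bar's front face; it moves with the bar, 50 mm above the bar's lower edge.
- gauge: Gauge to use: bare metal, 135 mm long, 32 wide, 0.26 kg, flat on the bench left or right of the sheeter. Block (x = -30 to 50 mm, 30 high) with upright grip tab (40 mm along x, 14 thick along y, 30 to 80 mm above the underside) and thin blade in front (x = 50 to 105 mm, 32 wide, 8 thick, level with the underside). Origin on the underside below the tab's middle; +x to the blade's tip.
- gauge_shoulder (a point): Foot of the gauge's shoulder (the block's upright 30 mm high front face, above and behind the blade): on the underside, middle of the width, 50 mm ahead of the gauge's origin. Axes as the gauge.
- gauge_tip (a point): Middle of the gauge's blade tip, on the underside (105 mm ahead of the gauge's origin).
- broad_gauge: The other gauge, not to be used: same build but 52 mm wide and with a 22 mm thick blade, too thick for the gap. Lies on the other side of the sheeter. Origin and axes as for the gauge.
- bottle: White plastic bottle, 68 mm diameter, 190 mm high, standing left of the sheeter. Origin at its base.
- bowl: Steel bowl, 130 mm diameter, 55 mm high, right of the sheeter. Origin at its base.
- spatula: Kitchen spatula with a wooden handle lying on the bench at the left. Origin under its middle.
- tub: White plastic cup-shaped tub, 90 mm diameter, 100 mm high, at the left. Origin at its base.
- scraper_block: Wooden block 100 x 60 x 30 mm at the right. Origin under its middle.

How it is judged (in metres and radians):
On the way, in this order (a step that is already met when the one before it is completed fails the run):
1. the gauge lies on the feed table with its blade squarely under the middle part of the bar and its shoulder up against the bar (x of gauge_shoulder in the frame of sheeter between -0.006 and 0.004 m and x of gauge_tip in the frame of sheeter above 0.045 m and y of gauge_shoulder in the frame of sheeter between -0.035 and 0.035 m and z of gauge_shoulder in the frame of sheeter between 0.046 and 0.056 m and angle between the x axis of gauge and the x axis of sheeter, either way round below 0.14 rad), for 0.2 s.
2. the bar is pressed down onto the blade (value of joint guard above 0.0083 m and x of gauge_tip in the frame of sheeter above 0.045 m and x of gauge_shoulder in the frame of sheeter between -0.006 and 0.004 m and y of gauge_shoulder in the frame of sheeter between -0.035 and 0.035 m), for 0.2 s.
At the end, for the whole second after the job is handed in: The gauge lies flat and at rest on the feed table, let go, its blade under the bar within 35 mm of the bar's middle and within 8 degrees of square, its shoulder within 6 mm of the bar's front face; the guard bar is down on the blade (within 1.7 mm of touching) (all of step 2 and z of gauge_shoulder in the frame of sheeter between 0.046 and 0.053 m and angle between the x axis of gauge and the x axis of sheeter, either way round below 0.14 rad and angle between gauge's own z axis and vertical below 0.05 rad and value of joint guard below 0.0117 m and linear speed of gauge below 0.01 m/s).
It fails at once if the other gauge or another loose thing is shifted by more than 30 mm (distance of any of broad_gauge, bottle, bowl, spatula, tub, scraper_block from where it was at the start of the episode above 0.03 m).
It also fails if it takes over 61 s, if anything falls off the work surface, if the arm or the gripper's body presses on something with over 40 N, if the wrist force passes 120 N, or if a joint passes its speed limit or range.

### The arm

A 6-joint arm with a two-finger parallel gripper is mounted at the origin on the work surface. World frame = base frame: x ahead of the robot, y to its left, z up, the work surface at z = 0. Lengths are in m, angles in degrees, forces in N, time in s.
With the tool pointing down it reaches from about 0.35 to 0.875 m from the base axis. Payload 4.2 kg.
Tool frame: the origin (TCP) lies midway between the tips of the shut fingers; the grasp point (between the pads) lies 19 mm behind it; z points along the fingers, y is the line along which they close (so a half turn about z gives the same grasp; the last joint's range is limited). The gripper opens to 87 mm and grips with 3 to 60 N. Pads are 19 mm wide; open, the fingers measure 117 mm over their backs; the gripper's body (75 mm by 190 mm) begins 51 mm behind the grasp point.
Start: joints at [90.905, 22.042, 0.453, 0, -68.411, -14.817], TCP at [0.15, 0.607, 0.223] pointing down, gripper open.
Joint ranges: [-179.83, 179.83], [-69.29, 118.12], [-61.27, 80.66], [-181.25, 117.63], [-171.15, -9.14], [-177.46, 177.46]. Speed limits (degrees/s): [159.86, 159.86, 180, 180, 180, 180].

### API

Orientations are given as a 3x3 rotation matrix whose columns are the frame's x, y, z axes.
In Python, from station import sense, capture, finish_job, silhouettes, landmark_of gives the robot as it stands.
- The arm moves only by the tool step_arm, never from a script. Its arguments are lists of equal length, an entry for each row: "linear": the shift along the tool's x, y, z in mm, a list of three; "delta_rot": the turn, a rotation vector about the tool's x, y, z in rad, a list of three; "grip": the finger opening in mm, from 0 to 87. A call has 1 to 10 rows; each row shifts and turns the commanded pose from where the row before left it, along the tool's axes as they then stand; what a row does not reach is not made up. A row lasts 1/8 s, in which the tool goes at most 62.5 mm and 10.7 degrees, less where a joint would pass 70% of its speed; a pose out of reach is approached as far as the arm can. A call with a gripper value outside its range is refused whole. The fingers move at their own pace and stop on an object; the grip force is fixed at half the most. Time passes only in rows, so rows that do not move let the fingers close. It gives the time, the measured TCP pose, the force, the opening and the grip force at its end, in the units of the state.
- sense(): the state, without advancing time (a new reading comes with each control period).
- capture(name): name is "side" or "top" or "wrist"; returns a dict with "img" (480x640x3 uint8, red, green, blue), "fx", "fy", "cx", "cy" (pixels), "world_to_cam" (4x4, takes a point from world to camera coordinates); the wrist camera has in their place "mount" (4x4, takes a point from camera to tool coordinates, whose origin is the TCP and whose axes are the flange's). Camera axes: x right, y up, looking along -z (the intrinsics and any distortion apply to the point x, -y, -z); pixel columns grow to the right and rows downward; lengths in m; the calibration is good to about 2 mm. A picture is of the moment at which its call begins: read the wrist's pose just before it. There is no depth.
- finish_job(): hands the job in; it is judged then, once.
Trained networks look in the newest picture that a camera, given by its name, has taken for a name from the list of things; names that differ only in an ending like _2 or _b are one class to them, and where a whole thing is asked for, a point or a joint stands for the part that bears it (a point fixed in the world has none). Each returns a list of dicts, best first, with "score" (0 to 1); they miss things now and then, are a little off and sometimes report something else, mostly with a low value. They report only what shows in the picture. A call takes as long as a camera call.
- silhouettes(camera, label): "mask" (480x640 bool, what is visible of it) and "point" ([column, row] in pixels, amid what is visible of it).
- landmark_of(camera, label): "point" ([column, row] in pixels: a listed point, or the origin of a listed thing).
The state is a dict: "time_s": time; "joints": joint angles; "joint_velocities": joint speeds; "effort": joint torques, N m; "tcp_pos": TCP position; "ee_rot": TCP orientation; "wrist_force": force on the tool from outside, world axes, zero at the start; "moment": the same for the moment, N m; "gripper_width": opening from 0.0 (shut) to 1.0 (fully open); "gripper_force": force on a finger pad.
Only numpy, scipy, OpenCV 4.12 (cv2) and the standard library are available. Lean on these libraries where they do the work, as an engineer would, in place of code of your own. Each camera call takes 0.05 s, during which the arm holds its last target. There are 200 camera calls.

## Working session

There is one attempt and no reset: what is moved stays moved. The work goes in short steps, Python scripts to look and compute and a tool call to move; the robot and the scene stay as the last step left them, time stands still between calls to the robot, and variables do not carry over. Pictures are saved under pics/ and viewed, at most 10 in all, crops included, and the job is handed in when it is done.

Besides the shell and the picture viewer there is one more tool, called after "Request:" in YAML: its name, and indented under it one key for each argument. step_arm: Moves the arm, as the interface text tells. Its arguments: {"type":"object","properties":{"linear":{"type":"array"},"delta_rot":{"type":"array"},"grip":{"type":"array"}},"required":["linear","delta_rot","grip"]}

```bash
mkdir -p pics; cat > h.py <<'E'
import numpy as np, cv2, json
from station import sense, capture, finish_job, silhouettes, landmark_of
def ray(c,p,T=None):
    W=c["world_to_cam"] if "world_to_cam" in c else None
    M=np.linalg.inv(np.array(W)) if W is not None else T@np.array(c["mount"])
    d=np.array([(p[0]-c["cx"])/c["fx"],-(p[1]-c["cy"])/c["fy"],-1.])
    return M[:3,3],M[:3,:3]@d
def at_z(c,p,z,T=None):
    o,d=ray(c,p,T); return o+d*(z-o[2])/d[2]
def tool():
    s=sense(); T=np.eye(4); T[:3,:3]=s["ee_rot"]; T[:3,3]=s["tcp_pos"]; return T
def proj(c,P,T=None):
    W=np.array(c["world_to_cam"]) if "world_to_cam" in c else np.linalg.inv(T@np.array(c["mount"]))
    q=W@np.append(P,1); return np.array([c["cx"]-c["fx"]*q[0]/q[2], c["cy"]+c["fy"]*q[1]/q[2]])
E
cat > a.py <<'E'
from h import *
np.set_printoptions(precision=4,suppress=True)
ims=[]
for n in ("side","top"):
    c=capture(n); ims.append(c["img"]); print(n,{k:v for k,v in c.items() if k not in("img",)})
    for l,z in [("sheeter",0),("guard_pad",.115-.0),("gauge",0),("gauge_shoulder",0),("gauge_tip",0),("broad_gauge",0),("bottle",0),("bowl",0),("spatula",0),("tub",0),("scraper_block",0)]:
        for r in landmark_of(n,l)[:2]: print(l,np.round(r["point"]),round(r["score"],2),at_z(c,r["point"],z))
    cv2.imwrite(f"pics/{n}0.png",c["img"][:,:,::-1])
print(sense())
E
python3 a.py
```

```text
side {'fx': 529.7952685439068, 'fy': 529.7952685439068, 'cx': 324.9254870272149, 'cy': 244.71706254387425, 'world_to_cam': array([[ 0.7507, -0.6605, -0.0151, -0.41  ],
       [ 0.482 ,  0.5319,  0.6962, -0.3585],
       [-0.4518, -0.5298,  0.7177, -1.476 ],
       [ 0.    ,  0.    ,  0.    ,  1.    ]])}
sheeter [329. 269.] 0.87 [0.5694 0.0076 0.    ]
guard_pad [333. 244.] 0.78 [0.5818 0.001  0.115 ]
gauge [374. 350.] 0.71 [ 0.4603 -0.3103  0.    ]
gauge_shoulder [388. 340.] 0.66 [ 0.5145 -0.312   0.    ]
gauge_tip [293. 200.] 0.75 [0.6979 0.3517 0.    ]
gauge_tip [401. 330.] 0.73 [ 0.5665 -0.3153  0.    ]
broad_gauge [241. 229.] 0.96 [0.4643 0.359  0.    ]
bottle [296. 200.] 0.9 [0.7057 0.3447 0.    ]
bowl [294. 200.] 0.29 [0.7037 0.3511 0.    ]
tub [254. 193.] 0.62 [0.6161 0.4854 0.    ]
scraper_block [414. 410.] 0.9 [ 0.4088 -0.5112  0.    ]
top {'fx': 444.9706026932135, 'fy': 444.9706026932135, 'cx': 325.72511583230175, 'cy': 239.80383990353803, 'world_to_cam': array([[ 0.0251, -0.9997, -0.0019, -0.0102],
       [ 0.9807,  0.0242,  0.1942, -0.5805],
       [-0.1941, -0.0067,  0.98
[... 598 characters left out ...]
4 0.    ]
scraper_block [495. 302.] 0.55 [ 0.4168 -0.4993  0.    ]
scraper_block [431. 251.] 0.26 [ 0.5665 -0.3146  0.    ]
{'time_s': 1.2, 'joints': array([ 90.9053,  22.0398,   0.4539,   0.0014, -68.4097, -14.819 ]), 'joint_velocities': array([-0.0061, -0.1002, -0.0377, -0.0015,  0.103 ,  0.0295]), 'effort': array([  0.0015, -39.0482,  18.7619,   4.2241,   0.0155,  -0.    ]), 'tcp_pos': array([0.1502, 0.6067, 0.2226]), 'ee_rot': array([[ 0.9707, -0.2405,  0.    ],
       [-0.2405, -0.9707,  0.0001],
       [ 0.    , -0.0001, -1.    ]]), 'wrist_force': array([-0.1418, -0.6585,  0.3023]), 'moment': array([-0.0175,  0.0351,  0.0416]), 'gripper_force': 0.0, 'gripper_width': 0.9993353377234554}
```

View pics/top0.png

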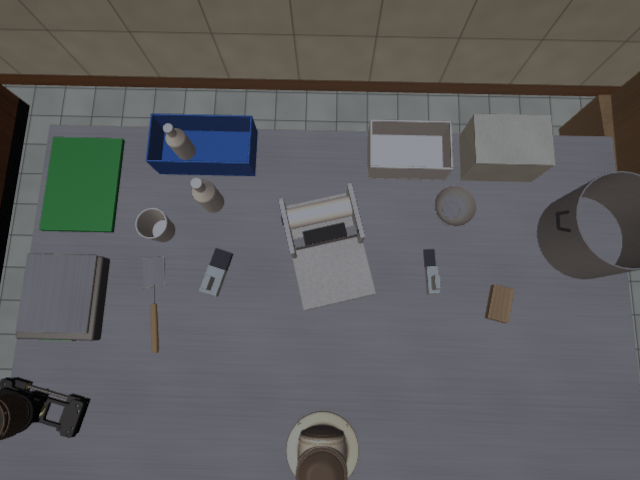

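View pics/side0.png

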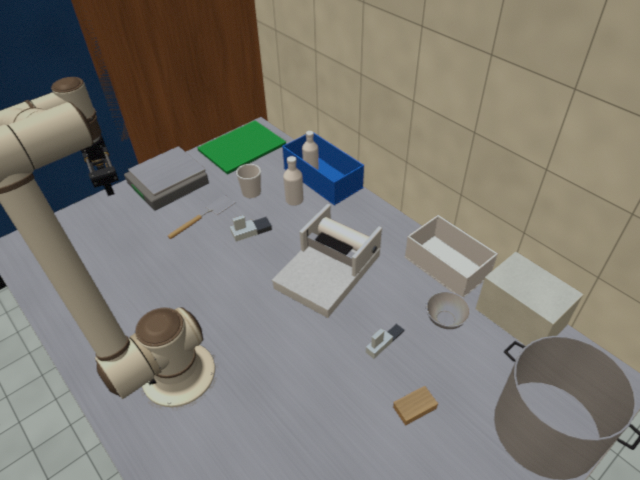

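The narrow gauge is on the right: tab near (433,286) and dark blade tip near (430,250) in the top picture. The broad one is on the left at (216,282). The sheeter's table runs from about (325,235) to (338,300), so it is yawed a few degrees to the left. I'll move over the gauge.

Request:
step_arm:
  linear:
    - [45.6, 28.2, -7.5]
    - [45.6, 28.2, -7.5]
    - [45.6, 28.2, -7.5]
    - [45.6, 28.2, -7.5]
    - [45.6, 28.2, -7.5]
    - [45.6, 28.2, -7.5]
    - [45.6, 28.2, -7.5]
    - [45.6, 28.2, -7.5]
    - [14.2, 53.6, 0]
    - [14.2, 53.6, 0]
  delta_rot:
    - [0, 0, 0]
    - [0, 0, 0]
    - [0, 0, 0]
    - [0, 0, 0]
    - [0, 0, 0]
    - [0, 0, 0]
    - [0, 0, 0]
    - [0, 0, 0]
    - [0, 0, 0]
    - [0, 0, 0]
  grip: [87, 87, 87, 87, 87, 87, 87, 87, 87, 87]

```text
time_s: 2.45
tcp_pos: [0.4521, 0.1874, 0.2825]
ee_rot: [[0.971, -0.241, 0.0], [-0.241, -0.971, -0.0], [0.0, 0.0, -1.0]]
wrist_force: [0.4, -0.7, -0.1]
gripper_width: 1.002
gripper_force: 0.0
```

Request:
step_arm:
  linear:
    - [14.2, 53.6, 0]
    - [14.2, 53.6, 0]
    - [14.2, 53.6, 0]
    - [14.2, 53.6, 0]
    - [14.2, 53.6, 0]
    - [14.2, 53.6, 0]
    - [14.2, 53.6, 0]
    - [14.2, 53.6, 0]
    - [14.2, 53.6, 0]
    - [0, 0, 0]
  delta_rot:
    - [0, 0, 0]
    - [0, 0, 0]
    - [0, 0, 0]
    - [0, 0, 0]
    - [0, 0, 0]
    - [0, 0, 0]
    - [0, 0, 0]
    - [0, 0, 0]
    - [0, 0, 0]
    - [0, 0, 0]
  grip: [87, 87, 87, 87, 87, 87, 87, 87, 87, 87]

```text
time_s: 3.7
tcp_pos: [0.4594, -0.313, 0.2816]
ee_rot: [[0.969, -0.246, -0.001], [-0.246, -0.969, 0.0], [-0.001, 0.0, -1.0]]
wrist_force: [-1.0, 0.9, -0.1]
gripper_width: 1.001
gripper_force: 0.0
```

```bash
cat > w.py <<'E'
import sys
from h import *
np.set_printoptions(precision=4,suppress=True)
T=tool(); c=capture("wrist"); print(sense()["time_s"],T[:3,3],c["cx"],c["fx"],np.array(c["mount"]))
zs={"gauge_shoulder":0,"gauge_tip":0,"gauge":0,"sheeter":0,"guard_pad":.115}
for l,z in zs.items():
    for r in landmark_of("wrist",l)[:2]: print(l,np.round(r["point"]),round(r["score"],2),at_z(c,r["point"],z,T))
cv2.imwrite(f"pics/{sys.argv[1]}.png",c["img"][:,:,::-1])
for l in sys.argv[2:]:
    for r in silhouettes("wrist",l)[:1]:
        k=cv2.minAreaRect(np.argwhere(r["mask"])[:,::-1].astype(np.float32)); print(l,r["score"],r["mask"].sum(),k)
E
python3 w.py w1 gauge
```

```text
3.75 [ 0.4594 -0.313   0.2816] 320.39172273557966 390.0049832105 [[ 0.0001  0.9549  0.2969  0.0816]
 [ 1.     -0.0001 -0.      0.0001]
 [-0.      0.2969 -0.9549 -0.1625]
 [ 0.      0.      0.      1.    ]]
gauge_shoulder [306. 147.] 0.9 [ 0.5146 -0.3112  0.    ]
gauge_tip [288.  96.] 0.68 [ 0.5705 -0.3056  0.    ]
gauge_tip [317. 190.] 0.17 [ 0.4649 -0.3102  0.    ]
gauge [320. 192.] 0.81 [ 0.462  -0.3128  0.    ]
sheeter [ 25. 169.] 0.77 [0.5693 0.0018 0.    ]
gauge 0.7 3995 ((307.4533996582031, 159.24896240234375), (132.3223114013672, 31.437902450561523), 72.84757232666016)
```

View pics/w1.png

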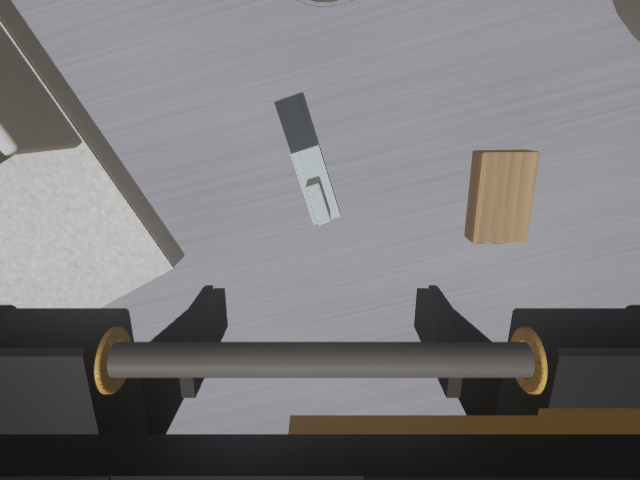

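```bash
python3 - <<'E'
from h import *
T=tool(); c=capture("wrist")
P=lambda p,z:at_z(c,p,z,T)[:2]
a=P((289,97),.008); b=P((305,149.5),.03); print("tip",a,"shoulder",b)
l0,l1=P((275,101),.008),P((290,149),.008); r0,r1=P((303,93),.008),P((318,141),.008)
for u,v in ((b,a),(l1,l0),(r1,r0)): print(np.degrees(np.arctan2(*(u-v)[::-1]*-1)),np.linalg.norm(u-v))
print(np.linalg.norm(l0-r0))
for yaw in (2,4,6,8):
  d=np.array([np.cos(np.radians(yaw)),np.sin(np.radians(yaw))]); print(yaw,a-.105*d,b-.05*d)
# sheeter table front right corner etc
print("corner",P((181,265),.05),P((78,146),.14))
E
```

```text
tip [ 0.57032177 -0.30193715] shoulder [ 0.51532402 -0.30600748]
4.2326915857344325 0.05514817000012423
2.761618320250156 0.051591721961197656
3.9732646913559826 0.05133035681867982
0.030723239624546126
2 [ 0.46538574 -0.3056016 ] [ 0.46535448 -0.30775246]
4 [ 0.46557755 -0.30926158] [ 0.46544582 -0.30949531]
6 [ 0.46589698 -0.31291264] [ 0.46559792 -0.31123391]
8 [ 0.46634363 -0.31655032] [ 0.46581062 -0.31296614]
corner [ 0.43042958 -0.14632392] [ 0.56546283 -0.14452301]
```

Request:
step_arm:
  linear:
    - [0, 0, 0]
    - [0, 0, 0]
    - [6.3, -3.1, 50]
    - [0, 0, 50]
    - [0, 0, 30]
    - [0, 0, 0]
    - [0, 0, 0]
  delta_rot:
    - [0, 0, -0.157]
    - [0, 0, -0.157]
    - [0, 0, 0]
    - [0, 0, 0]
    - [0, 0, 0]
    - [0, 0, 0]
    - [0, 0, 0]
  grip: [87, 87, 87, 87, 87, 87, 87]

```text
time_s: 4.97
tcp_pos: [0.4672, -0.3066, 0.1543]
ee_rot: [[0.997, 0.072, 0.003], [0.072, -0.997, -0.002], [0.002, 0.002, -1.0]]
wrist_force: [1.6, 1.3, 0.6]
gripper_width: 1.001
gripper_force: 0.0
```

```bash
python3 w.py w2 gauge
```

```text
5.025 [ 0.4672 -0.3066  0.1543] 320.39172273557966 390.0049832105 [[ 0.0001  0.9549  0.2969  0.0816]
 [ 1.     -0.     -0.0003 -0.0001]
 [-0.0002  0.2969 -0.9549 -0.1625]
 [ 0.      0.      0.      1.    ]]
gauge_shoulder [330. 166.] 0.75 [ 0.5143 -0.3108  0.    ]
gauge_shoulder [327. 226.] 0.2 [ 0.4648 -0.3128  0.    ]
gauge_tip [331.  94.] 0.58 [ 0.5684 -0.3076  0.    ]
gauge [324. 227.] 0.96 [ 0.4637 -0.3098  0.    ]
gauge 0.86 7836 ((328.0, 188.5), (193.0, 44.0), 90.0)
```

View pics/w2.png

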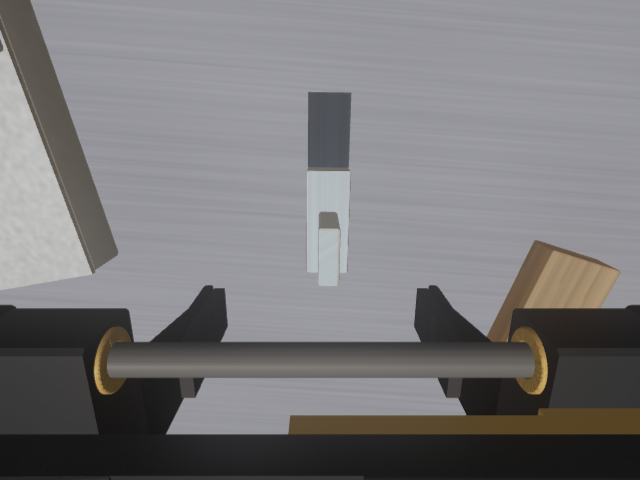

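The picture shows the gauge upright and aligned, with the tab at about column 329 (centre 320), so it is about 5 mm off along tool y. I'll correct that, descend and grip.

Request:
step_arm:
  linear:
    - [-2, 5.5, 20]
    - [0, 0, 35]
    - [0, 0, 30]
    - [0, 0, 24]
    - [0, 0, 0]
    - [0, 0, 0]
    - [0, 0, 0]
    - [0, 0, 0]
  delta_rot:
    - [0, 0, 0]
    - [0, 0, 0]
    - [0, 0, 0]
    - [0, 0, 0]
    - [0, 0, 0]
    - [0, 0, 0]
    - [0, 0, 0]
    - [0, 0, 0]
  grip: [50, 50, 50, 50, 50, 0, 0, 0]

```text
time_s: 6.32
tcp_pos: [0.4649, -0.3122, 0.0445]
ee_rot: [[0.997, 0.071, 0.002], [0.071, -0.997, -0.001], [0.002, 0.001, -1.0]]
wrist_force: [0.4, -0.1, -0.3]
gripper_width: 0.32
gripper_force: 0.0
```

Request:
step_arm:
  linear:
    - [0, 0, 0]
    - [0, 0, 0]
    - [0, 0, 0]
  delta_rot:
    - [0, 0, 0]
    - [0, 0, 0]
    - [0, 0, 0]
  grip: [0, 0, 0]

```text
time_s: 6.7
tcp_pos: [0.4646, -0.312, 0.0439]
ee_rot: [[0.997, 0.071, 0.0], [0.071, -0.997, -0.0], [0.0, 0.0, -1.0]]
wrist_force: [-0.0, 0.3, 2.1]
gripper_width: 0.158
gripper_force: 30.0
```

Request:
step_arm:
  linear:
    - [0, 0, -20]
    - [0, 0, -50]
    - [0, 0, -50]
    - [-5.4, -48.8, -30]
    - [-5.4, -48.8, 0]
    - [-5.4, -48.8, 0]
    - [-5.4, -48.8, 0]
    - [-5.4, -48.8, 0]
    - [-5.4, -48.8, 0]
    - [0, 0, 0]
  delta_rot:
    - [0, 0, 0]
    - [0, 0, 0]
    - [0, 0, 0]
    - [0, 0, 0]
    - [0, 0, 0]
    - [0, 0, 0]
    - [0, 0, 0]
    - [0, 0, 0]
    - [0, 0, -0.1]
    - [0, 0, 0]
  grip: [0, 0, 0, 0, 0, 0, 0, 0, 0, 0]

```text
time_s: 7.95
tcp_pos: [0.41, -0.0199, 0.193]
ee_rot: [[0.984, 0.176, -0.001], [0.176, -0.984, 0.001], [-0.001, -0.001, -1.0]]
wrist_force: [0.2, -0.8, -1.7]
gripper_width: 0.158
gripper_force: 30.0
```

```bash
python3 w.py w3 gauge; python3 - <<'E'
from h import *
c=capture("top")
P=lambda p,z:at_z(c,p,z)[:2]
for p in ((304,307),(375,290),(293,250),(361,239)): print(p,P(p,.05))
cv2.imwrite("pics/topc.png",cv2.resize(c["img"][170:320,260:400,::-1],None,fx=4,fy=4,interpolation=cv2.INTER_CUBIC))
E
```

```text
8.0 [ 0.41   -0.0199  0.193 ] 320.39172273557966 390.0049832105 [[ 0.0001  0.9549  0.297   0.0816]
 [ 1.      0.     -0.0003 -0.0001]
 [-0.0003  0.297  -0.9549 -0.1625]
 [ 0.      0.      0.      1.    ]]
gauge_shoulder [322. 184.] 0.9 [ 0.4353 -0.0164  0.    ]
gauge_tip [320.  69.] 0.66 [0.5305 0.0025 0.    ]
gauge [320. 272.] 0.62 [ 0.3501 -0.0299  0.    ]
sheeter [328.  20.] 0.8 [0.5676 0.0017 0.    ]
sheeter [318.  68.] 0.67 [0.5306 0.0039 0.    ]
gauge 0.72 17315 ((320.4404296875, 229.92251586914062), (69.30171966552734, 326.2118225097656), 0.3274008631706238)
(304, 307) [0.38617315 0.06101989]
(375, 290) [ 0.43928212 -0.14009268]
(293, 250) [0.54936328 0.09867232]
(361, 239) [ 0.58687145 -0.09868021]
```

View pics/w3.png

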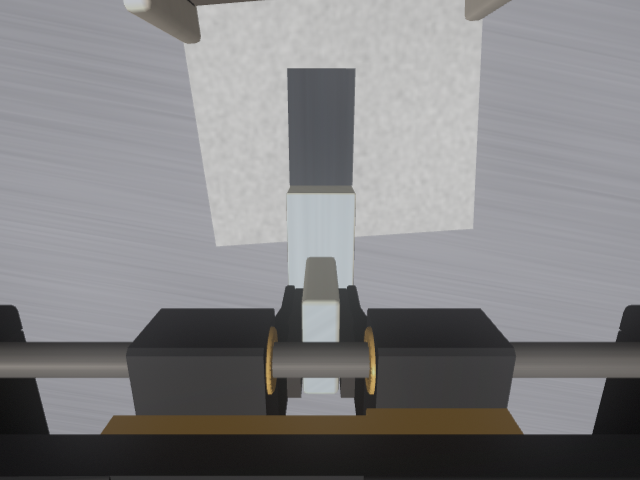

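```bash
cat > s.py <<'E'
from h import *
np.set_printoptions(precision=4,suppress=True)
T=tool(); c=capture("wrist")
P=lambda p,z:at_z(c,p,z,T)[:2]
L,R,L2,R2=[P(p,.05) for p in ((217,246),(473,229),(186,45),(483,20))]
ang=lambda v:np.degrees(np.arctan2(v[1],v[0]))
print(L,R,L2,R2,np.linalg.norm(L-R)); print("yaw",ang(L-R)-90,ang(L2-L),ang(R2-R))
y=np.radians(ang(L-R)-90); d=np.array([np.cos(y),np.sin(y)]); O=(L+R)/2+.17*d; print("O",O)
ct=capture("top"); cs=capture("side")
for n,cc in (("top",ct),("side",cs)):
    for r in landmark_of(n,"guard_pad")[:1]: print(n,[at_z(cc,r["point"],z)[:2]-.02*d for z in (.112,.115)])
    for r in landmark_of(n,"sheeter")[:1]: print(n,at_z(cc,r["point"],0))
E
python3 s.py
```

```text
[0.3798 0.058 ] [ 0.4293 -0.1458] [0.5259 0.0933] [ 0.5766 -0.1099] 0.2097996396418919
yaw 13.658521161612242 13.575313551894322 13.71288682848313
O [ 0.5697 -0.0038]
top [array([0.5709, 0.0159]), array([0.5702, 0.0158])]
top [ 0.5686 -0.0028  0.    ]
side [array([0.5695, 0.0109]), array([0.5676, 0.0087])]
side [0.5768 0.0085 0.    ]
```

The table's front corners are at (217,246) and (473,229). They give a width of 209.8 mm (210 expected) and a yaw of 13.65°. The gauge is held straight. Next I'll stage it above the table.

Request:
step_arm:
  linear:
    - [0, 0, 0]
    - [12, 11, 0]
    - [12, 11, 20]
    - [0, 0, 40]
    - [0, 0, 32]
    - [0, 0, 0]
    - [0, 0, 0]
  delta_rot:
    - [0, 0, -0.061]
    - [0, 0, 0]
    - [0, 0, 0]
    - [0, 0, 0]
    - [0, 0, 0]
    - [0, 0, 0]
    - [0, 0, 0]
  grip: [0, 0, 0, 0, 0, 0, 0]

```text
time_s: 9.57
tcp_pos: [0.4414, -0.0381, 0.1027]
ee_rot: [[0.973, 0.23, 0.002], [0.23, -0.973, -0.0], [0.002, 0.001, -1.0]]
wrist_force: [0.2, -0.1, -1.1]
gripper_width: 0.161
gripper_force: 30.0
```

```bash
python3 w.py w4 gauge
```

```text
9.625 [ 0.4414 -0.0381  0.1027] 320.39172273557966 390.0049832105 [[ 0.0001  0.9549  0.297   0.0816]
 [ 1.      0.     -0.0004 -0.0001]
 [-0.0003  0.297  -0.9549 -0.1625]
 [ 0.      0.      0.      1.    ]]
gauge_shoulder [321. 183.] 0.98 [ 0.4812 -0.0288  0.    ]
gauge_tip [322.  70.] 0.8 [ 0.5507 -0.0135  0.    ]
gauge [320. 273.] 0.96 [ 0.4174 -0.0433  0.    ]
sheeter [304.  34.] 0.9 [0.5675 0.0024 0.    ]
gauge 0.74 17197 ((320.5, 230.5), (325.0, 69.0), 90.0)
```

View pics/w4.png

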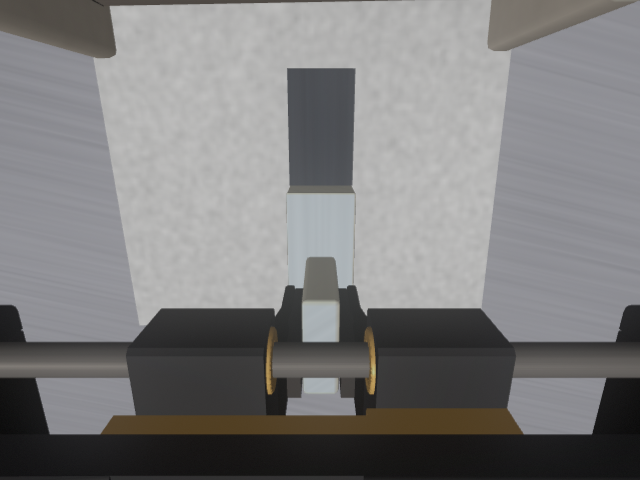

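Request:
step_arm:
  linear:
    - [0, -3, 0]
    - [0, -3, 0]
    - [0, 0, 5]
    - [0, 0, 2]
    - [0, 0, 0]
    - [0, 0, 0]
  delta_rot:
    - [0, 0, -0.01]
    - [0, 0, 0]
    - [0, 0, 0]
    - [0, 0, 0]
    - [0, 0, 0]
    - [0, 0, 0]
  grip: [0, 0, 0, 0, 0, 0]

```text
time_s: 10.68
tcp_pos: [0.4383, -0.0323, 0.0945]
ee_rot: [[0.971, 0.24, -0.0], [0.24, -0.971, -0.0], [-0.0, -0.0, -1.0]]
wrist_force: [-0.6, 0.0, -2.9]
gripper_width: 0.157
gripper_force: 30.0
```

```bash
python3 - <<'E'
from h import *
T=tool(); c=capture("wrist"); g=c["img"][:60,230:410:30].mean(2).astype(int)
print(g[:16].T.tolist()); y=np.radians(13.6); d=np.array([np.cos(y),np.sin(y)])
for r in (2,3,4): print(r,[(at_z(c,(250,r),z,T)[:2]-T[:2,3])@d for z in (.062,.066,.05)])
row=c["img"][70].mean(1).astype(int); print(row[60:560:6].tolist())
E
```

```text
[[179, 180, 179, 179, 179, 178, 178, 178, 177, 176, 176, 176, 177, 178, 178, 178], [175, 175, 176, 177, 179, 179, 180, 181, 182, 182, 182, 182, 182, 181, 182, 183], [184, 182, 181, 180, 179, 178, 177, 176, 175, 174, 175, 175, 175, 176, 177, 177], [176, 175, 175, 175, 174, 173, 173, 173, 174, 174, 175, 176, 178, 178, 178, 178], [176, 176, 176, 175, 175, 174, 174, 174, 174, 173, 174, 175, 175, 175, 175, 174], [169, 169, 170, 170, 170, 170, 169, 170, 170, 170, 171, 171, 172, 173, 174, 176]]
2 [np.float64(0.13110141604767586), np.float64(0.13008612189537005), np.float64(0.13414729850459303)]
3 [np.float64(0.13071467824515318), np.float64(0.12970731856359233), np.float64(0.13373675728983567)]
4 [np.float64(0.1303274216577527), np.float64(0.12932800709053935), np.float64(0.13332566535939325)]
[138, 141, 144, 145, 145, 145, 144, 176, 177, 178, 174, 179, 175, 180, 177, 176, 179, 183, 179, 180, 179, 181, 182, 183, 181, 178, 180, 181, 178, 178, 185, 187, 184, 178, 174, 177, 180, 180, 79, 79, 79, 79, 78, 79, 81, 82, 80, 79, 80, 90, 174, 173, 181, 178, 176, 181, 177, 184, 177, 181, 179, 174, 181, 179, 176, 181, 176, 179, 176, 175, 175, 174, 175, 180, 178, 176, 176, 175, 175, 145, 145, 145, 146, 146]
```

Request:
step_arm:
  linear:
    - [20, 0, 0]
    - [20, 0, 0]
    - [18, 0, 0]
    - [12, 0, 0]
    - [0, 0, 0]
    - [0, 0, 0]
  delta_rot:
    - [0, 0, 0]
    - [0, 0, 0]
    - [0, 0, 0]
    - [0, 0, 0]
    - [0, 0, 0]
    - [0, 0, 0]
  grip: [0, 0, 0, 0, 0, 0]

```text
time_s: 11.48
tcp_pos: [0.5053, -0.0157, 0.0943]
ee_rot: [[0.971, 0.239, -0.001], [0.239, -0.971, -0.0], [-0.001, -0.0, -1.0]]
wrist_force: [0.3, -0.3, -3.0]
gripper_width: 0.158
gripper_force: 30.0
```

```bash
python3 w.py w5
```

```text
11.525 [ 0.5053 -0.0157  0.0943] 320.39172273557966 390.0049832105 [[ 0.0001  0.9549  0.297   0.0816]
 [ 1.      0.     -0.0004 -0.0002]
 [-0.0004  0.297  -0.9549 -0.1625]
 [ 0.      0.      0.      1.    ]]
gauge_shoulder [321. 184.] 0.56 [ 0.5453 -0.006   0.    ]
gauge [316. 271.] 0.94 [ 0.4853 -0.0174  0.    ]
sheeter [318. 149.] 0.74 [0.5671 0.0012 0.    ]
guard_pad [314. 105.] 0.75 [0.5888 0.0073 0.115 ]
```

View pics/w5.png

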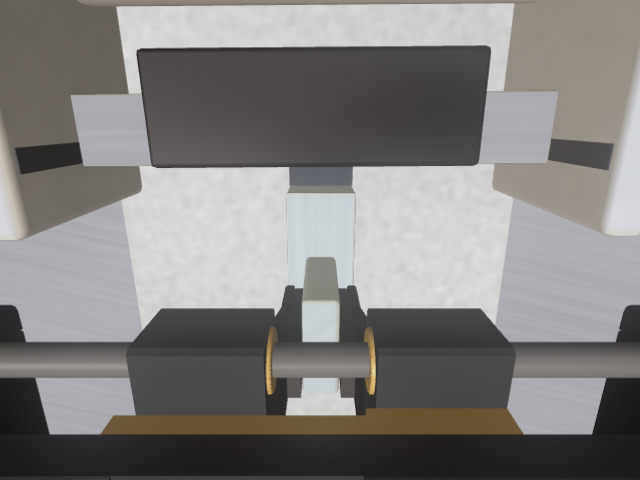

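The blade is under the bar (its plate spans columns 140–488 and the gauge is at 321), and it is square. About 15 mm remains, so I'll set it down and push gently.

Request:
step_arm:
  linear:
    - [0, 0, 0.5]
    - [5, 0, 0]
    - [5, 0, 0]
    - [2, 0, 0]
    - [0, 0, 0]
  delta_rot:
    - [0, 0, 0]
    - [0, 0, 0]
    - [0, 0, 0]
    - [0, 0, 0]
    - [0, 0, 0]
  grip: [0, 0, 0, 0, 0]

```text
time_s: 12.4
tcp_pos: [0.5183, -0.0125, 0.094]
ee_rot: [[0.971, 0.24, 0.0], [0.24, -0.971, 0.0], [0.0, 0.0, -1.0]]
wrist_force: [-0.4, -0.3, -2.3]
gripper_width: 0.155
gripper_force: 30.0
```

Request:
step_arm:
  linear:
    - [1, 0, 0]
    - [1, 0, 0]
    - [0, 0, 0]
  delta_rot:
    - [0, 0, 0]
    - [0, 0, 0]
    - [0, 0, 0]
  grip: [0, 0, 0]

```text
time_s: 12.78
tcp_pos: [0.5199, -0.0121, 0.094]
ee_rot: [[0.971, 0.24, 0.0], [0.24, -0.971, 0.0], [0.0, -0.0, -1.0]]
wrist_force: [0.1, -0.4, -2.8]
gripper_width: 0.159
gripper_force: 30.0
```

Request:
step_arm:
  linear:
    - [1, 0, 0]
    - [1, 0, 0]
    - [0, 0, 0]
  delta_rot:
    - [0, 0, 0]
    - [0, 0, 0]
    - [0, 0, 0]
  grip: [0, 0, 0]

```text
time_s: 13.15
tcp_pos: [0.5202, -0.0121, 0.094]
ee_rot: [[0.971, 0.24, -0.004], [0.24, -0.971, -0.001], [-0.004, -0.0, -1.0]]
wrist_force: [-5.3, -0.6, 2.1]
gripper_width: 0.162
gripper_force: 30.0
```

Request:
step_arm:
  linear:
    - [1, 0, 0]
    - [1, 0, 0]
    - [0, 0, 0]
  delta_rot:
    - [0, 0, 0]
    - [0, 0, 0]
    - [0, 0, 0]
  grip: [0, 0, 0]

```text
time_s: 13.52
tcp_pos: [0.5202, -0.0122, 0.094]
ee_rot: [[0.971, 0.239, -0.008], [0.239, -0.971, -0.002], [-0.008, -0.0, -1.0]]
wrist_force: [-9.2, -1.3, 5.6]
gripper_width: 0.159
gripper_force: 30.0
```

The shoulder is in contact, since the push-back force rises. I'll relax the push, set the gauge down and release it.

Request:
step_arm:
  linear:
    - [-3.3, 0, 0]
    - [0, 0, 0.5]
    - [0, 0, 0]
    - [0, 0, 0]
    - [0, 0, 0]
    - [0, 0, 0]
    - [0, 0, 0]
  delta_rot:
    - [0, 0, 0]
    - [0, 0, 0]
    - [0, 0, 0]
    - [0, 0, 0]
    - [0, 0, 0]
    - [0, 0, 0]
    - [0, 0, 0]
  grip: [0, 0, 0, 40, 40, 40, 40]

```text
time_s: 14.4
tcp_pos: [0.5208, -0.0119, 0.0935]
ee_rot: [[0.971, 0.24, 0.001], [0.24, -0.971, 0.0], [0.001, 0.0, -1.0]]
wrist_force: [0.1, -0.3, 0.5]
gripper_width: 0.443
gripper_force: 0.0
```

Request:
step_arm:
  linear:
    - [0, 0, -15]
    - [0, 0, -30]
    - [0, 0, -40]
    - [0, 0, -35]
    - [0, 0, 0]
    - [0, 0, 0]
  delta_rot:
    - [0, 0, 0]
    - [0, 0, 0]
    - [0, 0, 0]
    - [0, 0, 0]
    - [0, 0, 0]
    - [0, 0, 0]
  grip: [40, 40, 40, 40, 40, 40]

```text
time_s: 15.15
tcp_pos: [0.5201, -0.012, 0.2138]
ee_rot: [[0.971, 0.24, 0.0], [0.24, -0.971, 0.0], [0.0, -0.0, -1.0]]
wrist_force: [-0.5, 0.9, -0.2]
gripper_width: 0.46
gripper_force: 0.0
```

```bash
python3 w.py w6 guard_pad
```

```text
15.2 [ 0.5201 -0.012   0.2138] 320.39172273557966 390.0049832105 [[ 0.0001  0.9549  0.297   0.0816]
 [ 1.      0.     -0.0004 -0.0002]
 [-0.0004  0.297  -0.9549 -0.1625]
 [ 0.      0.      0.      1.    ]]
gauge_shoulder [321. 159.] 0.88 [ 0.5653 -0.0014  0.    ]
gauge_shoulder [317. 137.] 0.26 [0.5842 0.0074 0.    ]
gauge_tip [321.  88.] 0.93 [0.6264 0.0137 0.    ]
gauge [321. 221.] 0.59 [ 0.5071 -0.0153  0.    ]
sheeter [318. 157.] 0.77 [0.567  0.0024 0.    ]
guard_pad [314. 138.] 0.96 [0.5879 0.0089 0.115 ]
guard_pad [320. 157.] 0.32 [0.5771 0.0024 0.115 ]
guard_pad 0.89 14854 ((317.0, 138.0), (64.0, 266.0), 90.0)
```

View pics/w6.png

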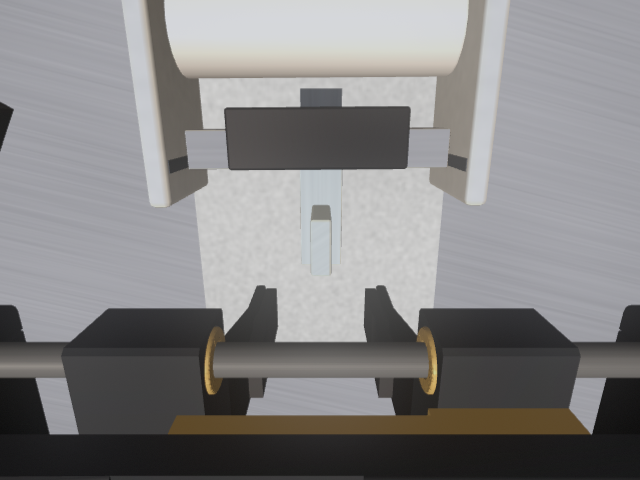

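The gauge is released and sits square under the bar, with its tip showing behind the bar at (321,88) and the pad centre at (317,138). Next I'll close the fingers and press the pad.

Request:
step_arm:
  linear:
    - [25, -1, 0]
    - [25, 0, 0]
    - [20, 0, 0]
    - [0, 0, 30]
    - [0, 0, 35]
    - [0, 0, 20]
    - [0, 0, 0]
  delta_rot:
    - [0, 0, 0]
    - [0, 0, 0]
    - [0, 0, 0]
    - [0, 0, 0]
    - [0, 0, 0]
    - [0, 0, 0]
    - [0, 0, 0]
  grip: [0, 0, 0, 0, 0, 0, 0]

```text
time_s: 16.38
tcp_pos: [0.587, 0.0055, 0.1265]
ee_rot: [[0.971, 0.24, -0.005], [0.24, -0.971, -0.001], [-0.005, 0.0, -1.0]]
wrist_force: [-0.2, -0.2, 0.2]
gripper_width: 0.004
gripper_force: 0.0
```

Request:
step_arm:
  linear:
    - [0, 0, 4]
    - [0, 0, 4]
    - [0, 0, 3]
    - [0, 0, 2]
    - [0, 0, 0]
    - [0, 0, 0]
  delta_rot:
    - [0, 0, 0]
    - [0, 0, 0]
    - [0, 0, 0]
    - [0, 0, 0]
    - [0, 0, 0]
    - [0, 0, 0]
  grip: [0, 0, 0, 0, 0, 0]

```text
time_s: 17.12
tcp_pos: [0.5883, 0.0058, 0.1157]
ee_rot: [[0.971, 0.24, 0.0], [0.24, -0.971, 0.0], [0.0, 0.0, -1.0]]
wrist_force: [-1.2, 0.3, 0.5]
gripper_width: 0.002
gripper_force: 0.0
```

Request:
step_arm:
  linear:
    - [0, 0, 2]
    - [0, 0, 2]
    - [0, 0, 1.5]
    - [0, 0, 0]
    - [0, 0, 0]
  delta_rot:
    - [0, 0, 0]
    - [0, 0, 0]
    - [0, 0, 0]
    - [0, 0, 0]
    - [0, 0, 0]
  grip: [0, 0, 0, 0, 0]

```text
time_s: 17.75
tcp_pos: [0.5885, 0.0058, 0.1109]
ee_rot: [[0.971, 0.24, 0.001], [0.24, -0.971, -0.0], [0.001, 0.0, -1.0]]
wrist_force: [-1.4, 0.8, 4.7]
gripper_width: 0.007
gripper_force: 2.7
```

Request:
step_arm:
  linear:
    - [0, 0, 1]
    - [0, 0, 1]
    - [0, 0, 0]
    - [0, 0, 0]
  delta_rot:
    - [0, 0, 0]
    - [0, 0, 0]
    - [0, 0, 0]
    - [0, 0, 0]
  grip: [0, 0, 0, 0]

```text
time_s: 18.25
tcp_pos: [0.5885, 0.0059, 0.1088]
ee_rot: [[0.971, 0.24, 0.001], [0.24, -0.971, -0.0], [0.001, 0.0, -1.0]]
wrist_force: [-1.4, -0.4, 5.8]
gripper_width: 0.004
gripper_force: 2.5
```

Request:
step_arm:
  linear:
    - [0, 0, 1]
    - [0, 0, 0.5]
    - [0, 0, 0]
    - [0, 0, 0]
  delta_rot:
    - [0, 0, 0]
    - [0, 0, 0]
    - [0, 0, 0]
    - [0, 0, 0]
  grip: [0, 0, 0, 0]

```text
time_s: 18.75
tcp_pos: [0.5885, 0.0058, 0.1084]
ee_rot: [[0.971, 0.241, 0.001], [0.241, -0.971, -0.0], [0.001, 0.001, -1.0]]
wrist_force: [-3.6, 0.7, 10.0]
gripper_width: 0.001
gripper_force: 5.0
```

Request:
step_arm:
  linear:
    - [0, 0, 0.5]
    - [0, 0, 0.5]
    - [0, 0, 0]
    - [0, 0, 0]
  delta_rot:
    - [0, 0, 0]
    - [0, 0, 0]
    - [0, 0, 0]
    - [0, 0, 0]
  grip: [0, 0, 0, 0]

```text
time_s: 19.25
tcp_pos: [0.5885, 0.0058, 0.1084]
ee_rot: [[0.971, 0.241, 0.002], [0.241, -0.971, -0.0], [0.001, 0.001, -1.0]]
wrist_force: [-4.8, 2.5, 14.0]
gripper_width: 0.006
gripper_force: 7.2
```

The bar has bottomed out on the blade: z holds at 0.1084 while the force rises. I'll retract and check.

Request:
step_arm:
  linear:
    - [0, 0, -10]
    - [0, 0, -30]
    - [0, 0, -40]
    - [-25, 0, -25]
    - [-40, 0, 0]
    - [0, 0, 0]
    - [0, 0, 0]
  delta_rot:
    - [0, 0, 0]
    - [0, 0, 0]
    - [0, 0, 0]
    - [0, 0, 0]
    - [0, 0, 0]
    - [0, 0, 0]
    - [0, 0, 0]
  grip: [0, 0, 0, 0, 0, 0, 0]

```text
time_s: 20.12
tcp_pos: [0.5255, -0.0098, 0.2106]
ee_rot: [[0.971, 0.24, 0.001], [0.24, -0.971, 0.0], [0.001, 0.0, -1.0]]
wrist_force: [0.2, 0.6, 0.1]
gripper_width: 0.004
gripper_force: 0.0
```

```bash
python3 w.py w7
```

```text
20.175 [ 0.5255 -0.0098  0.2106] 320.39172273557966 390.0049832105 [[ 0.0001  0.9549  0.297   0.0816]
 [ 1.      0.     -0.0004 -0.0002]
 [-0.0004  0.297  -0.9549 -0.1625]
 [ 0.      0.      0.      1.    ]]
gauge_shoulder [320. 170.] 0.67 [ 0.5615 -0.0003  0.    ]
gauge_tip [322.  96.] 0.86 [0.6257 0.0134 0.    ]
gauge [320. 228.] 0.55 [ 0.5058 -0.0147  0.    ]
sheeter [319. 164.] 0.85 [0.5667 0.0019 0.    ]
guard_pad [318. 148.] 0.57 [0.5879 0.0069 0.115 ]
```

View pics/w7.png

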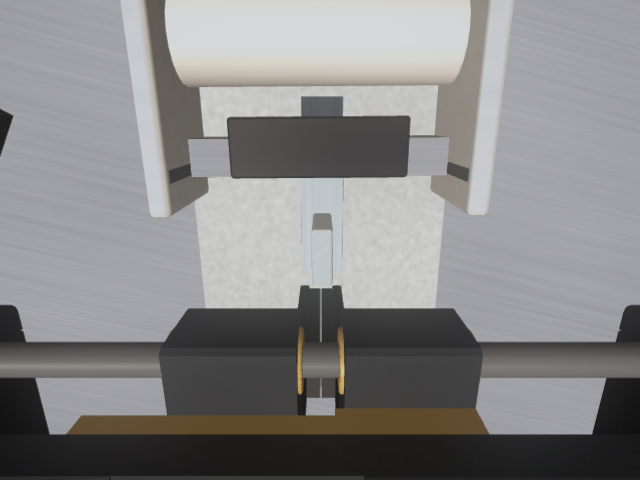

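The gauge is square and unmoved, with its tip at (322,96) behind the bar, and the bar is lower than before. I'm handing in.

```bash
python3 -c "
from station import *
print(finish_job())"
```

```text
the job is handed in; nothing more can be done
None
```

The narrow gauge is in place under the guard bar, square, with its shoulder against the bar, and the bar is pressed down onto its blade. I handed the job in at about 20 s; no verdict was returned.

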